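Load the last two cells and hold the spectrophotometer's recessed reset

ROBOT

A 6-joint arm with a two-finger parallel gripper is mounted at the origin on the work surface. World frame = base frame: x ahead of the robot, y to its left, z up, the work surface at z = 0. Lengths are in m, angles in rad, forces in N, time in s.
With the tool pointing down it reaches from about 0.35 to 0.775 m from the base axis. Payload 5.5 kg.
Tool frame: the origin (TCP) lies midway between the tips of the shut fingers; the grasp point (between the pads) lies 19 mm behind it; z points along the fingers, y is the line along which they close (so a half turn about z gives the same grasp; the last joint's range is limited). The gripper opens to 85 mm and grips with 20 to 120 N. Pads are 22 mm wide; open, the fingers measure 114 mm over their backs; the gripper's body (76 mm by 85 mm) begins 54 mm behind the grasp point. The pads swing forward as they close: fully open they stand 13 mm farther back than shut.
Start: joints at [1.154, 0.313, 0.046, 1.304, 0, 1.431], TCP at [0.157, 0.553, 0.231] pointing down, gripper open.
Joint ranges: [-2.76, 2.76], [-0.86, 1.69], [-1.03, 1.26], [-2.2, 2.34], [-1.47, 1.5], [-3.14, 3.14]. Speed limits (rad/s): [2.57, 2.57, 3.14, 3.14, 3.14, 3.14].

INTERFACE

Orientations are given as a unit quaternion [w, x, y, z].
In Python, from workcell import env gives the robot as it stands. The module is installed in compiled form; this text tells all that it offers.
- The arm moves only by the tool servo_tool, never from a script. Its argument "increments" is a list of rows, each an object of numbers: "grip": the closure, from 0 (fully open) to 1 (shut); "x", "y", "z": the shift along the tool's x, y, z in mm; "roll": the turn about the tool's z in degrees. In form: [{"grip": .., "x": .., "y": .., "z": .., "roll": ..}, ...]. A call has 1 to 5 rows; each row shifts and turns the commanded pose from where the row before left it, along the tool's axes as they then stand; what a row does not reach is not made up. A row lasts 1/12 s, in which the tool goes at most 41.7 mm and 7.16 degrees, less where a joint would pass 70% of its speed; a pose out of reach is approached as far as the arm can. A call is refused whole if a number of a shift passes 41.7 or a number of a turn 7.16, either way. A call with a gripper value outside its range is refused whole. The fingers move at their own pace and stop on an object; "grip_force" is the grip in N (left out, the last holds). Time passes only in rows, so rows that do not move let the fingers close. It gives the time, the measured TCP pose, the force, the opening and the grip force at its end, in the units of the state.
- env.get_state(): the state, without advancing time (a new reading comes with each control period).
- env.read_camera(name): name is "scene" or "top"; returns the picture (384x512x3 uint8, red, green, blue); there is no depth.
- env.get_calibration(name): a dict with "vertical_fov" (degrees; the focal length in pixels is half the picture's height over the tangent of half this angle, whatever the lens; pixels are square), "cx", "cy" (the principal point, pixels), "k1" (the pictures are not rectified: a ray, as slopes to the right and down, at radius r is drawn at 1 + k1 r^2 times it, then the intrinsics apply), "rvec" (rotation vector, rad) and "tvec" (3), from world to camera coordinates, as OpenCV has them. Camera axes: x right, y down, z forward; pixel columns grow to the right and rows downward; lengths in m; the calibration is good to about 2 mm. A picture is of the moment at which its call begins. get_calibration takes no time and is no camera call.
- env.hand_in(): hands the job in; it is judged then, once.
The state is a dict: "clock": time; "joint_pos": joint angles; "qvel": joint speeds; "tau": joint torques, N m; "tcp_pos": TCP position; "orientation": TCP orientation; "wrist_force": force on the tool from outside, world axes, zero at the start; "ft_torque": the same for the moment, N m; "finger_gap": finger opening in m; "grip_force": force on a finger pad.
Only numpy, scipy, OpenCV 4.12 (cv2) and the standard library are available. Lean on these libraries where they do the work, as an engineer would, in place of code of your own. Each camera call takes 0.05 s, during which the arm holds its last target. There are 200 camera calls.

TASK

Finish loading the spectrophotometer and re-home its cell changer: stand the two stoppered cells from the steel tray upright in free slots of the open sample compartment, the square cell in the carrier with square slots and the long cell in the carrier with long slots, each fully home, and leave the cells that are already loaded and the other things on the bench where they are. Then take the reset pin from its stand, reach it down through the small round port in the instrument's top deck and push the recessed button all the way down. Finish while still gripping the pin and holding the button down: do not let go or pull back.

Things in the scene. Friction and masses are not known exactly. Their poses are not given: they have to be found in the camera images.
- cell10_center (a point): the square cell to load, 12.5 x 12.5 mm in plan, about 14 g; a stoppered amber optical cell standing upright: glass body 45 mm high topped by a 13 mm white stopper of the same outline, 58 mm in all; the point is its centre, 29 mm above its foot; its x and y axes are square to its sides. It stands in the tray at the start
- cell20_center (a point): the long cell to load, 22.5 mm (its x axis) x 12.5 mm (its y axis) in plan, about 25 g; a stoppered amber optical cell standing upright: glass body 45 mm high topped by a 13 mm white stopper of the same outline, 58 mm in all; the point is its centre, 29 mm above its foot; it stands in the tray at the start
- carrier10: aluminium carrier with SQUARE slots (15 x 15 mm), fixed, 56 (x) x 124 (y) x 50 mm high; origin: centre of underside. Slots at x = 0, y = -45, -15, 15, 45 mm, 20 mm deep from the top, mouths chamfered 1.5 mm; a cell fully home stands 38 mm proud, its centre 59 mm above this origin. Slots y = -45 and 45 are occupied, the inner two free. It may be the front or the rear row
- carrier20: as carrier10 in size, slot positions, depth and frame, but with LONG slots (25 mm along its x axis, 15 mm along y). The slot at y = -45 mm is occupied, the other three are free. The carriers lie parallel, 74 mm apart between the centre lines of their rows
- loaded10a_center (a point): square cell already loaded in carrier10 at y = +45 mm; leave it. Point: its centre, like cell10
- loaded10b_center (a point): square cell already loaded in carrier10 at y = -45 mm; leave it. Point: its centre
- loaded20_center (a point): long cell already loaded in carrier20 at y = -45 mm; leave it. Point: its centre, like cell20
- spectro: spectrophotometer, fixed: white and grey case 400 (x) x 380 (y) mm, deck 150 mm above the bench, front at -x; origin: centre of underside. Open black sample well 170 x 170 mm centred at x = -80, y = -70 mm; on its floor, 70 mm above the bench, stand the carriers, turned like the case. Lid parked on the deck behind the well, 24 mm high
- port (a point): centre of the mouth of the reset port, level with the top deck (z up): a round hole of 12 mm diameter through a 6 mm thick grey insert, on the left deck at x = -85, y = +100 mm of the spectro frame. Straight below it sits the button
- button_top (a point): centre of the top face of the recessed button (plain white plunger, 11 mm diameter), 30 mm below the deck when not pressed; it moves straight down
- reset_button (a joint): travel of the recessed button in m: 0 = up, 0.006 = fully down. Sprung: about 1 N to start it, about 6.5 N fully down; it springs back up when let go
- tray: shallow steel tray, fixed, 170 (x) x 95 (y) mm, floor 3 mm thick, rim 10 mm high; origin: centre of its underside
- stand: grey block, fixed, 60 x 60 x 60 mm, with one hole of 8 mm diameter, 58 mm deep, in the middle of its top; holds the pin upright, point down. Origin: centre of its underside
- pin_grip (a point): the reset pin, loose, 45 g: round aluminium handle 14 mm diameter x 65 mm, below it a steel shaft 5 mm diameter x 55 mm, 120 mm in all; z from tip to handle. Point: middle of the handle, 87.5 mm above the tip. In the stand it is upright, the handle's foot on the block's top, 60 mm above the bench
- pin_tip (a point): the lower end of the reset pin's steel shaft
- wash_bottle: bystander: white wash bottle, 56 mm diameter x 120 mm, origin at the centre of its foot; leave it
- beaker: bystander: glass beaker, 68 mm diameter x 85 mm, origin at its foot; leave it
- tip_box: bystander: grey pipette tip box 120 x 85 x 56 mm, origin at its underside; leave it
- vial: bystander: small amber vial, 28 mm diameter x 50 mm, origin at its foot; leave it
- reagent_a: bystander: amber bottle, 72 mm diameter x 170 mm, left of the instrument, origin at its foot; leave it
- reagent_b: bystander: amber bottle, 60 mm diameter x 140 mm, left of the instrument, origin at its foot; leave it
There are look-alikes about, which are no part of the job. Leave any turquoise look-alike of the part that bears cell20_center alone.

How it is judged:
On the way, in this order (a step that is already met when the one before it is completed fails the run):
1. both cells stand fully home in slots of their own carriers, let go (z of cell10_center in the frame of carrier10 between 0.055 and 0.0615 m and x of cell10_center in the frame of carrier10 between -0.004 and 0.004 m and y of cell10_center in the frame of carrier10 between -0.05 and 0.05 m and angle between each of cell10_center, cell20_center's own z axis and vertical below 0.2 rad and contact force between the fingers and cell10 below 0.1 N and z of cell20_center in the frame of carrier20 between 0.055 and 0.0615 m and x of cell20_center in the frame of carrier20 between -0.004 and 0.004 m and y of cell20_center in the frame of carrier20 between -0.05 and 0.05 m and contact force between the fingers and cell20 below 0.1 N), for 0.3 s.
2. the pin, through the port, holds the button down (value of joint reset_button above 0.0045 m and contact force between pin and reset_button above 2 N and horizontal distance between pin_tip and port below 0.007 m), for 0.3 s.
At the end, for the whole second after the job is handed in: Square cell in a carrier10 slot, long cell in a carrier20 slot: within 2.5 mm of home, within 0.2 rad of upright, let go. The gripped pin (within 0.3 rad of upright, tip within 7 mm of the port axis) holds the button at least 4.5 of its 6 mm down with over 2 N through the last second (all of step 1 and all of step 2 and contact force between the fingers and pin above 2 N and angle between pin_tip's own z axis and vertical below 0.3 rad); the arm keeps its last pose, push and grip.
It fails at once if a cell that was already loaded is shifted by more than 10 mm (distance of any of loaded10a_center, loaded10b_center, loaded20_center from where it was at the start of the episode above 0.01 m).
It fails at once if a bystander is shifted by more than 30 mm or knocked over (distance of any of wash_bottle, beaker, tip_box, vial, reagent_a, reagent_b from where it was at the start of the episode above 0.03 m or angle between any of wash_bottle, beaker, tip_box, vial, reagent_a, reagent_b's own z axis and vertical above 0.5 rad).
It also fails if it takes over 72 s, if anything falls off the work surface, if the arm or the gripper's body presses on something with over 40 N, if the wrist force passes 120 N, or if a joint passes its speed limit or range.

## Working session

There is one attempt and no reset: what is moved stays moved. The work goes in short steps, Python scripts to look and compute and a tool call to move; the robot and the scene stay as the last step left them, time stands still between calls to the robot, and variables do not carry over. Pictures are saved under pics/ and viewed, at most 10 in all, crops included, and the job is handed in when it is done.

Besides the shell and the picture viewer there is one more tool, called after "Request:" as name([rows], argument=value, ...), one row to a line, values as JSON. servo_tool: Moves the arm, as the interface text tells. Its arguments: {"type":"object","properties":{"increments":{"type":"array"},"grip_force":{"type":"number"}},"required":["increments"]}

```bash
mkdir -p pics; cat > h.py <<'E'
import numpy as np, cv2
from workcell import env
def cal(n):
    c=env.get_calibration(n); f=192/np.tan(np.radians(c["vertical_fov"])/2)
    R=cv2.Rodrigues(np.array(c["rvec"],float))[0]; return c,f,R,np.array(c["tvec"],float).ravel()
def ray(n,u,v):
    c,f,R,t=cal(n); d=np.array([(u-c["cx"])/f,(v-c["cy"])/f]); s=d.copy()
    for _ in range(30): s=d/(1+c["k1"]*(s@s))
    return -R.T@t, R.T@np.array([s[0],s[1],1])
def atz(n,u,v,z):
    o,d=ray(n,u,v); return o+d*(z-o[2])/d[2]
def proj(n,P):
    c,f,R,t=cal(n); p=R@np.array(P,float)+t; s=p[:2]/p[2]; s=s*(1+c["k1"]*(s@s)); return s*f+[c["cx"],c["cy"]]
def tri(uvs,uvt):
    o1,d1=ray("scene",*uvs); o2,d2=ray("top",*uvt)
    A=np.stack([d1,-d2],1); k=np.linalg.lstsq(A,o2-o1,rcond=None)[0]
    a=o1+k[0]*d1; b=o2+k[1]*d2; return (a+b)/2, np.linalg.norm(a-b)
def shot(n,f,box=None,k=1):
    im=env.read_camera(n)[:,:,::-1].copy(); cv2.imwrite(f"pics/raw_{f}.png",im)
    crop(im,f,box,k)
def crop(im,f,box=None,k=1):
    if box: im=im[box[1]:box[3],box[0]:box[2]]
    cv2.imwrite(f"pics/{f}.png",cv2.resize(im,None,fx=k,fy=k,interpolation=cv2.INTER_CUBIC))
E
python3 - <<'E'
from h import *
shot("scene","s0",None,1.5); shot("top","t0",None,1.5)
for n in("scene","top"):
    c,f,R,t=cal(n); print(n,f,c,-R.T@t)
print(env.get_state())
E
```

```text
scene 446.04213021826456 {'vertical_fov': 46.57917448703259, 'cx': 256.28969456596343, 'cy': 199.82278943432718, 'k1': 0.007765358135235878, 'rvec': array([ 2.12698167,  1.372572  , -0.46201192]), 'tvec': array([-0.27652019, -0.268865  ,  1.61568742])} [ 1.21332939 -0.2679351   1.10237934]
top 403.3303857771892 {'vertical_fov': 50.91230975953046, 'cx': 259.4108179387345, 'cy': 198.21612290656762, 'k1': 0.017635354304798692, 'rvec': array([ 2.19734385, -2.1430311 ,  0.12912557]), 'tvec': array([0.02277136, 0.55140847, 1.30603128])} [0.40570217 0.04842391 1.35769968]
{'clock': 0.1, 'joint_pos': array([1.15439179e+00, 3.13951404e-01, 4.50547951e-02, 1.30360451e+00,
       2.09698586e-05, 1.43119399e+00]), 'qvel': array([-0.00119896, -0.00066191,  0.00028592, -0.0018886 , -0.00115034,
        0.00138226]), 'tau': array([ 3.03749235e-03, -4.81724060e+01,  2.99243885e+01,  1.27375373e-02,
       -1.34602819e-04, -2.03808878e-05]), 'tcp_pos': array([0.15694708, 0.55267247, 0.23046774]), 'orientation': array([-2.44011285e-04,  1.37959638e-01,  9.90437485e-01, -8.16792898e-04]), 'wrist_force': array([-0.07750584, -0.63663694, -0.50746272]), 'ft_torque': array([ 0.00488538, -0.00369464,  0.09180225]), 'grip_force': 0.0, 'finger_gap': 0.08523308267700577}
```

View pics/s0.png

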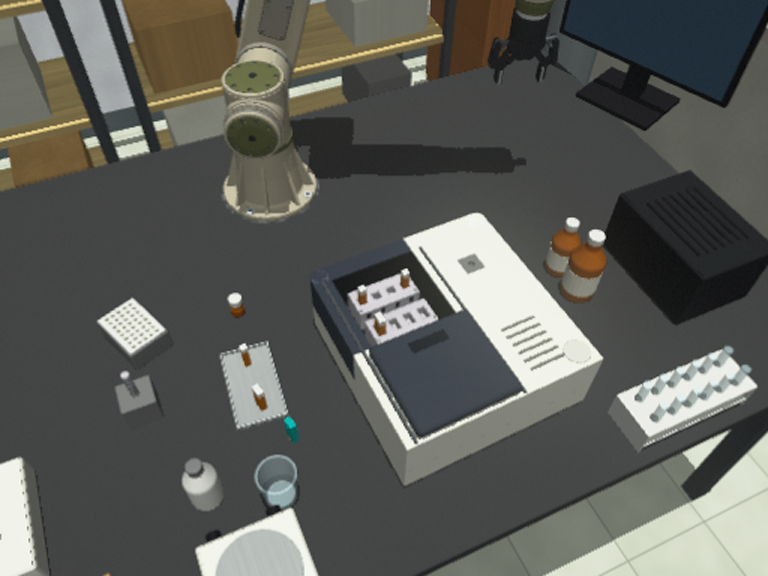

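View pics/t0.png

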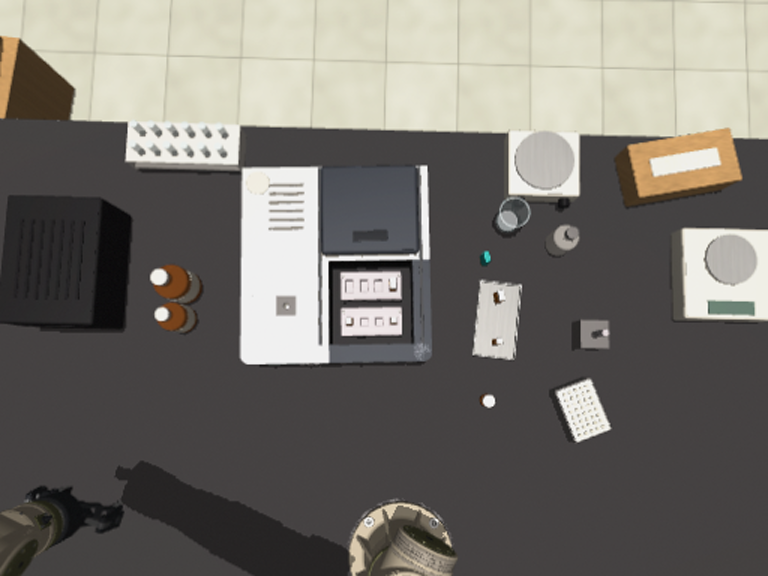

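Candidates for the cells (scene picture, display px):
- Square cell in the tray: (244,355).
- Long cell in the tray: (259,398).
- Turquoise look-alike outside the tray: (290,428), leave alone.
- Loaded cells: (362,295), (405,280) and (380,322).
- Amber vial: (236,305).

I choose the two amber cells standing in the tray. The front carrier holds two cells, so it should be carrier10. I'll check this in close crops.

```bash
cat >> h.py <<'E'
def mosaic(im,boxes,f,k=6,W=132,H=100):
    out=np.zeros((H*k,W*k,3),np.uint8); x=y=rh=0
    for (a,b,c,d) in boxes:
        if x+c-a>W: x=0;y+=rh;rh=0
        p=cv2.resize(im[b:d,a:c],None,fx=k,fy=k,interpolation=cv2.INTER_CUBIC)
        for i in range(a,c):
            if i%5==0:
                cv2.line(p,((i-a)*k+k//2,0),((i-a)*k+k//2,4 if i%10 else 9),(0,255,255),1)
                if i%10==0: cv2.putText(p,str(i),((i-a)*k+4,18),0,.33,(0,255,0),1)
        for j in range(b,d):
            if j%5==0:
                cv2.line(p,(0,(j-b)*k+k//2),(4 if j%10 else 9,(j-b)*k+k//2),(0,255,255),1)
                if j%10==0: cv2.putText(p,str(j),(10,(j-b)*k+6),0,.33,(0,255,0),1)
        h,w=p.shape[:2]; out[y*k:y*k+h,x*k:x*k+w]=p; out[y*k:y*k+h,x*k+w-1]=255
        x+=c-a; rh=max(rh,d-b)
    cv2.imwrite(f"pics/{f}.png",out)
E
python3 - <<'E'
from h import *
t=cv2.imread("pics/raw_t0.png"); s=cv2.imread("pics/raw_s0.png")
mosaic(t,[(218,172,284,236),(312,178,350,242),(382,205,410,240),(176,186,212,222)],"mt")
mosaic(s,[(225,170,300,235),(140,222,196,290),(74,240,110,272),(290,160,334,192)],"ms")
E
```

```text
(no output)
```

View pics/mt.png

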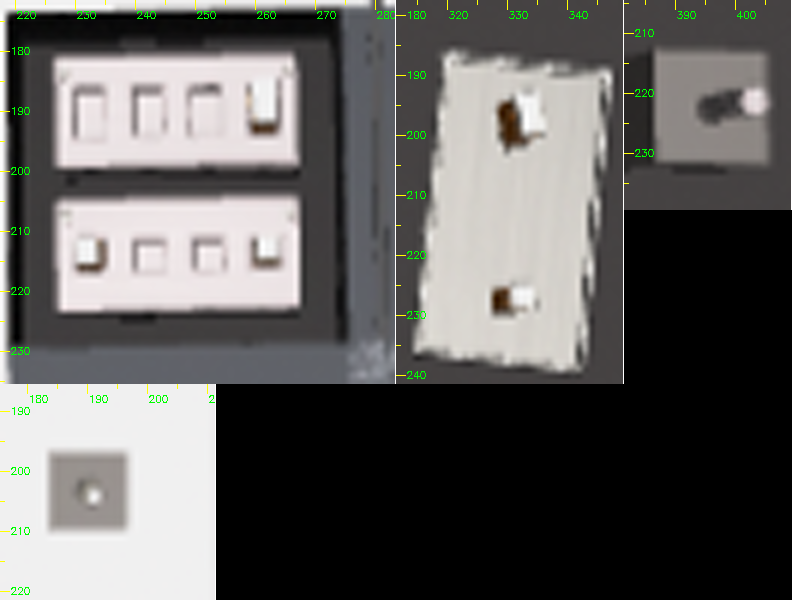

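View pics/ms.png

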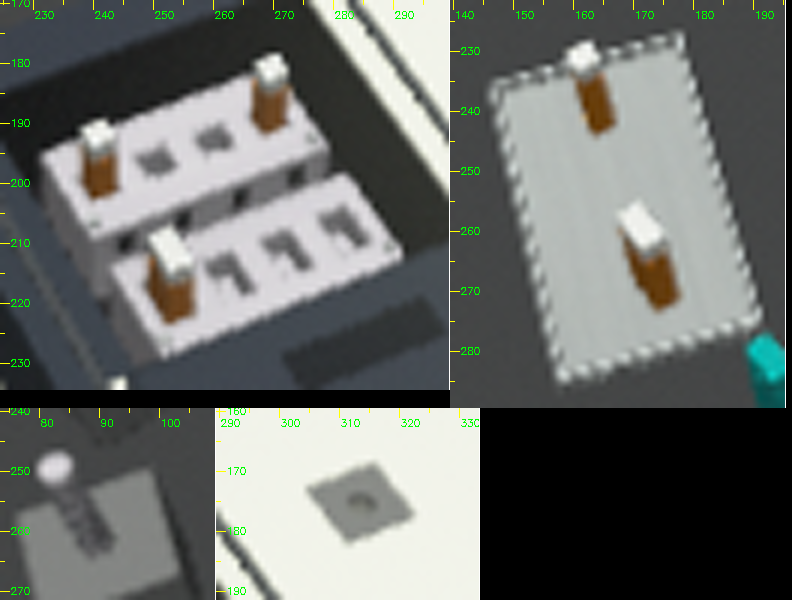

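In the top picture (raw px), the front carrier has square slots with both end cells loaded, centre (247,214). The rear carrier has long slots with one cell, centre (247,190). The tray cells have their stoppers at (333,227) square and (334,196.5) long. The pin head is at (403,221) and the port at (190,203). Both cells chosen are amber and stand in the tray; the turquoise one is outside it.

```bash
python3 - <<'E'
from h import *
from scipy.optimize import least_squares
for n,s,t in [("sq",(161.7,229.5),(332.8,227)),("long",(171.3,257.7),(334,196.5)),("pin",(82.7,248.7),(403.3,221.3)),("port",(313.5,175.2),(190.3,203.4)),("c10",(255.3,195.1),(247.2,213.7)),("c20",(267.3,213.2),(246.9,190))]:
    p,e=tri(s,t); print(n,p.round(4),round(e,4))
# spectro fit
obs=[]
hx,hy=.028,.062
cs=[(hx,hy),(hx,-hy),(-hx,-hy),(-hx,hy)]
def C(x0): return [(x0+a,-.07+b,.12) for a,b in cs]
obs+=[("top",P,q) for P,q in zip(C(-.043),[(226.5,180.5),(266.8,180.5),(267.3,199.2),(227,199.7)])]
obs+=[("top",P,q) for P,q in zip(C(-.117),[(227,204.3),(267,204),(267.3,223),(227.3,223.7)])]
m=lambda X,Y:(225+(X-3)/6,170+(Y-3)/6)
F=C(-.117); R=C(-.043)
obs+=[("scene",F[2],m(40,155)),("scene",F[1],m(95,240)),("scene",F[0],m(330,152)),("scene",R[2],m(113,265)),("scene",R[3],m(345,175)),("scene",R[0],m(403,252)),("scene",R[1],m(167,357))]
obs[8]=("scene",F[2],m(40,155))
obs+=[("top",(-.085,.1,.15),(190.3,203.4)),("scene",(-.085,.1,.15),(313.5,175.2))]
# scene: which corner is which is solved by nearest projection
def W(p,P): c,s=np.cos(p[2]),np.sin(p[2]); return [p[0]+c*P[0]-s*P[1],p[1]+s*P[0]+c*P[1],P[2]]
use=[o for o in obs if o[0]=="top"]+[obs[-1]]
f=lambda p,use=use:np.concatenate([proj(n,W(p,P))-q for n,P,q in use])
r=least_squares(f,[.6,.1,0]); print("top-only",r.x,np.abs(r.fun).max())
p=r.x
sc=[]
for n,P,q in obs:
    if n=="scene" and P[2]==.12:
        cand=F if P in F else R
        b=min(cand,key=lambda Q:np.hypot(*(proj(n,W(p,Q))-q))); sc.append((n,b,q)); print(b,(proj(n,W(p,b))-q).round(2))
use2=use+sc
r=least_squares(lambda p:f(p,use2),p); print("both",r.x,r.fun.reshape(-1,2).round(1).tolist())
for nm,P in [("c10",(-.117,-.07,.12)),("c20",(-.043,-.07,.12)),("port",(-.085,.1,.15))]: print(nm,np.round(W(r.x,P),4))
c=lambda X,Y:(312+(X-399)/6,178+(Y-3)/6)
print("long foot/side edge", [atz("top",*c(*q),.061)[:2].round(4) for q in [(527,92),(546,97),(541,138),(516,128)]])
c=lambda X,Y:(140+(X-453)/6,222+(Y-3)/6)
print("scene long top",[atz("scene",*c(*q),.061)[:2].round(4) for q in [(617,213),(640,200),(665,232),(643,247)]])
c=lambda X,Y:(312+(X-399)/6,178+(Y-3)/6)
print("tray",[atz("top",*c(*q),.01)[:2].round(4) for q in [(444,53),(610,72),(580,370),(414,350)]])
print("stand",atz("top",396.2,222.5,.06), "pintop",atz("top",403.3,221.3,.125), "sq",atz("top",332.8,227,.061),"lg",atz("top",334,196.5,.061))
E
```

```text
sq [ 0.4602 -0.2     0.0659] 0.0007
long [ 0.5586 -0.2036  0.0654] 0.0005
pin [ 0.4803 -0.4041  0.1273] 0.0004
port [0.5167 0.2448 0.1502] 0.0005
c10 [0.4922 0.0738 0.118 ] 0.0002
c20 [0.5654 0.0767 0.1202] 0.0001
top-only [0.60581625 0.14831838 0.03959067] 0.7291965745864957
(-0.14500000000000002, -0.132, 0.12) [ 0.01 -0.15]
(-0.08900000000000001, -0.132, 0.12) [-0.62 -0.19]
(-0.08900000000000001, -0.008000000000000007, 0.12) [-0.43 -0.9 ]
(-0.071, -0.132, 0.12) [-0.79  0.33]
(-0.071, -0.008000000000000007, 0.12) [ 0.13 -0.3 ]
(-0.014999999999999996, -0.008000000000000007, 0.12) [0.31 1.12]
(-0.014999999999999996, -0.132, 0.12) [-0.67  0.09]
both [0.60577853 0.14889722 0.04255285] [[0.1, 0.7], [-0.2, 0.1], [-0.3, -0.7], [-0.2, -0.5], [-0.2, 0.7], [0.1, 0.3], [0.2, -0.5], [-0.3, -0.5], [-0.2, -0.0], [0.0, -0.0], [0.1, -0.1], [-0.5, -0.1], [-0.3, -0.9], [-0.6, 0.4], [0.3, -0.3], [0.5, 1.1], [-0.4, 0.1]]
c10 [0.4919 0.074  0.12  ]
c20 [0.5658 0.0771 0.12  ]
port [0.5166 0.2452 0.15  ]
long foot/side edge [array([ 0.571 , -0.2025]), array([ 0.5685, -0.2128]), array([ 0.5462, -0.2101]), array([ 0.5512, -0.1966])]
scene long top [array([ 0.5495, -0.2121]), array([ 0.5472, -0.2006]), array([ 0.5677, -0.1956]), array([ 0.571 , -0.2069])]
tray [array([ 0.5984, -0.1655]), array([ 0.59 , -0.259]), array([ 0.4228, -0.2424]), array([ 0.4315, -0.1502])]
stand [ 0.48000414 -0.40565388  0.06      ] pintop [ 0.48051373 -0.40468305  0.125     ] sq [ 0.46028474 -0.20123222  0.061     ] lg [ 0.55905532 -0.2046844   0.061     ]
```

```bash
cat >> h.py <<'E'
from scipy.spatial.transform import Rotation as Ro
def pose():
    s=env.get_state(); q=np.array(s["orientation"]); R=Ro.from_quat(np.r_[q[1:],q[0]]).as_matrix(); return np.array(s["tcp_pos"]),R,s
def plan(wps,step=41.,dec=1):
    """wps: list of (x,y,z,psi_deg or None): prints rows (mm, deg) from the present pose"""
    p,R,s=pose(); psi=np.degrees(np.arctan2(R[1,1],R[0,1])); print("at",p.round(4),"psi",round(psi,2),"clock",round(s["clock"],2),"tilt",np.degrees(np.arccos(-R[2,2])).round(2))
    for w in wps:
        d=(np.array(w[:3])-p)*1000; dps=0 if w[3] is None else (w[3]-psi+90)%180-90
        n=int(max(np.ceil(np.linalg.norm(d)/step),np.ceil(abs(dps)/7.1),1)); out=[]
        for i in range(n):
            a=np.radians(psi); t=np.array(w[:3])*1000-p*1000; t=t/(n-i)
            x=t@[-np.sin(a),np.cos(a),0]; y=t@[np.cos(a),np.sin(a),0]; r=-dps/n
            x,y,z,r=[round(v,dec) for v in (x,y,-t[2],r)]
            p=p+np.array([-np.sin(a)*x+np.cos(a)*y,np.cos(a)*x+np.sin(a)*y,-z])/1000; psi-=r
            out.append((x,y,z,r))
        print("->",w); [print("   ",o) for o in out]
E
python3 - <<'E'
from h import *
t=cv2.imread("pics/raw_t0.png"); s=cv2.imread("pics/raw_s0.png")
a=cv2.resize(t[185:232,320:345],None,fx=12,fy=12,interpolation=cv2.INTER_CUBIC); b=cv2.resize(s[225:275,150:185],None,fx=12,fy=12,interpolation=cv2.INTER_CUBIC)
o=np.zeros((600,730,3),np.uint8); o[:564,:300]=a; o[:600,310:730]=b; cv2.imwrite("pics/y.png",o)
plan([(.40,.20,.23,40),(.46,-.2005,.20,0)])
E
```

```text
at [0.1569 0.5527 0.2305] psi 74.14 clock 0.1 tilt 0.1
-> (0.4, 0.2, 0.23, 40)
    (np.float64(-30.0), np.float64(-24.8), np.float64(0.0), np.float64(3.1))
    (np.float64(-31.3), np.float64(-23.1), np.float64(0.0), np.float64(3.1))
    (np.float64(-32.5), np.float64(-21.4), np.float64(0.1), np.float64(3.1))
    (np.float64(-33.6), np.float64(-19.6), np.float64(0.0), np.float64(3.1))
    (np.float64(-34.7), np.float64(-17.8), np.float64(0.1), np.float64(3.1))
    (np.float64(-35.6), np.float64(-15.9), np.float64(0.0), np.float64(3.1))
    (np.float64(-36.4), np.float64(-13.9), np.float64(0.1), np.float64(3.1))
    (np.float64(-37.0), np.float64(-12.0), np.float64(0.0), np.float64(3.1))
    (np.float64(-37.7), np.float64(-9.9), np.float64(0.1), np.float64(3.1))
    (np.float64(-38.1), np.float64(-7.9), np.float64(0.0), np.float64(3.1))
    (np.float64(-38.5), np.float64(-5.8), np.float64(0.1), np.float64(3.1))
-> (0.46, -0.2005, 0.2, 0)
    (np.float64(-34.5), np.float64(-21.2), np.float64(3.0), np.float64(4.0))
    (np.float64(-35.9), np.float64(-18.7), np.float64(3.0), np.float64(4.0))
    (np.float64(-37.1), np.float64(-16.2), np.float64(3.0), np.float64(4.0))
    (np.float64(-38.2), np.float64(-13.5), np.float64(3.0), np.float64(4.0))
    (np.float64(-39.0), np.float64(-10.8), np.float64(3.0), np.float64(4.0))
    (np.float64(-39.7), np.float64(-8.1), np.float64(3.0), np.float64(4.0))
    (np.float64(-40.2), np.float64(-5.3), np.float64(3.0), np.float64(4.0))
    (np.float64(-40.4), np.float64(-2.5), np.float64(3.0), np.float64(4.0))
    (np.float64(-40.5), np.float64(0.3), np.float64(3.0), np.float64(4.0))
    (np.float64(-40.4), np.float64(3.2), np.float64(3.0), np.float64(4.0))
```

View pics/y.png

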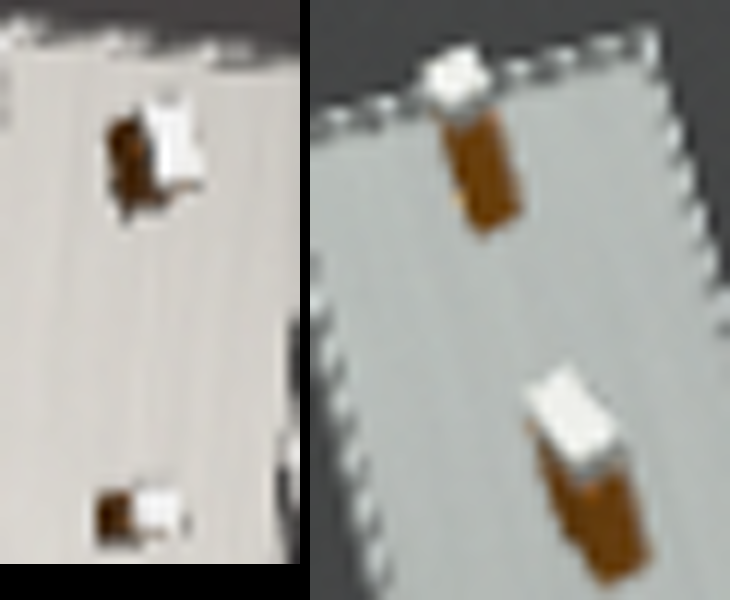

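The crop shows the long cell turned about +12° and the square cell about +8° (stopper centres at raw top px (334,196.5) and (333,227)). Moving to the square cell.

Request:
servo_tool([
  {"x": -30,"y": -24.8,"roll": 3.1,"grip": 0.2},
  {"x": -31.3,"y": -23.1,"roll": 3.1,"grip": 0.2},
  {"x": -32.5,"y": -21.4,"roll": 3.1,"grip": 0.2},
  {"x": -33.6,"y": -19.6,"roll": 3.1,"grip": 0.2},
  {"x": -34.7,"y": -17.8,"roll": 3.1,"grip": 0.2},
])

```text
invalid input at $.increments[0]: expected keys grip, x, y, z, roll
```

Request:
servo_tool([
  {"x": -35.6,"y": -15.9,"roll": 3.1,"grip": 0.2},
  {"x": -36.4,"y": -13.9,"roll": 3.1,"grip": 0.2},
  {"x": -37,"y": -12,"roll": 3.1,"grip": 0.2},
  {"x": -37.7,"y": -9.9,"roll": 3.1,"grip": 0.2},
  {"x": -38.1,"y": -7.9,"roll": 3.1,"grip": 0.2},
])

```text
invalid input at $.increments[0]: expected keys grip, x, y, z, roll
```

Request:
servo_tool([
  {"x": -38.5,"y": -5.8,"roll": 3.1,"grip": 0.2},
  {"x": -34.5,"y": -21.2,"z": 3,"roll": 4,"grip": 0.2},
  {"x": -35.9,"y": -18.7,"z": 3,"roll": 4,"grip": 0.2},
  {"x": -37.1,"y": -16.2,"z": 3,"roll": 4,"grip": 0.2},
  {"x": -38.2,"y": -13.5,"z": 3,"roll": 4,"grip": 0.2},
])

```text
invalid input at $.increments[0]: expected keys grip, x, y, z, roll
```

Request:
servo_tool([
  {"x": -39,"y": -10.8,"z": 3,"roll": 4,"grip": 0.2},
  {"x": -39.7,"y": -8.1,"z": 3,"roll": 4,"grip": 0.2},
  {"x": -40.2,"y": -5.3,"z": 3,"roll": 4,"grip": 0.2},
  {"x": -40.4,"y": -2.5,"z": 3,"roll": 4,"grip": 0.2},
  {"x": -40.2,"y": 0.3,"z": 3,"roll": 0,"grip": 0.2},
])

```text
clock: 0.52
tcp_pos: [0.3308, 0.4465, 0.2158]
orientation: [-0.0, 0.276, 0.961, -0.0]
wrist_force: [0.6, 0.5, -1.2]
finger_gap: 0.0678
grip_force: 0.0
```

```bash
python3 - <<'E'
from h import *
plan([(.46,-.2005,.10,8),(.46,-.2005,.031,8)]); print(env.get_state()["finger_gap"])
E
```

```text
at [0.3308 0.4465 0.2158] psi 58.01 clock 0.52 tilt 0.03
-> (0.46, -0.2005, 0.1, 8)
    (np.float64(-26.6), np.float64(-28.3), np.float64(6.8), np.float64(2.9))
    (np.float64(-28.0), np.float64(-26.9), np.float64(6.8), np.float64(2.9))
    (np.float64(-29.3), np.float64(-25.4), np.float64(6.8), np.float64(2.9))
    (np.float64(-30.6), np.float64(-23.9), np.float64(6.8), np.float64(2.9))
    (np.float64(-31.8), np.float64(-22.3), np.float64(6.8), np.float64(2.9))
    (np.float64(-32.8), np.float64(-20.7), np.float64(6.8), np.float64(2.9))
    (np.float64(-33.8), np.float64(-19.0), np.float64(6.8), np.float64(2.9))
    (np.float64(-34.8), np.float64(-17.3), np.float64(6.8), np.float64(2.9))
    (np.float64(-35.6), np.float64(-15.5), np.float64(6.8), np.float64(2.9))
    (np.float64(-36.3), np.float64(-13.7), np.float64(6.8), np.float64(2.9))
    (np.float64(-37.0), np.float64(-11.8), np.float64(6.8), np.float64(2.9))
    (np.float64(-37.5), np.float64(-9.9), np.float64(6.8), np.float64(2.9))
    (np.float64(-38.0), np.float64(-8.0), np.float64(6.8), np.float64(2.9))
    (np.float64(-38.3), np.float64(-6.1), np.float64(6.9), np.float64(2.9))
    (np.float64(-38.6), np.float64(-4.1), np.float64(6.8), np.float64(2.9))
    (np.float64(-38.7), np.float64(-2.2), np.float64(6.9), np.float64(2.9))
    (np.float64(-38.8), np.float64(-0.1), np.float64(6.8), np.float64(2.9))
-> (0.46, -0.2005, 0.031, 8)
    (np.float64(-0.0), np.float64(-0.0), np.float64(34.5), np.float64(0.4))
    (np.float64(-0.0), np.float64(-0.0), np.float64(34.5), np.float64(0.4))
0.06783951390818134
```

Request:
servo_tool([
  {"x": -26.6,"y": -28.3,"z": -2,"roll": 2.9,"grip": 0.2},
  {"x": -28,"y": -26.9,"z": -2,"roll": 2.9,"grip": 0.2},
  {"x": -29.3,"y": -25.4,"z": -2,"roll": 2.9,"grip": 0.2},
  {"x": -30.6,"y": -23.9,"z": -2,"roll": 2.9,"grip": 0.2},
  {"x": -31.8,"y": -22.3,"z": -2,"roll": 2.9,"grip": 0.2},
])

```text
clock: 0.93
tcp_pos: [0.3679, 0.2557, 0.226]
orientation: [-0.0, 0.395, 0.919, -0.0]
wrist_force: [1.1, 0.1, 0.2]
finger_gap: 0.0686
grip_force: 0.0
```

Request:
servo_tool([
  {"x": -32.8,"y": -20.7,"z": 0,"roll": 2.9,"grip": 0.2},
  {"x": -33.8,"y": -19,"z": 0,"roll": 2.9,"grip": 0.2},
  {"x": -34.8,"y": -17.3,"z": 0,"roll": 2.9,"grip": 0.2},
  {"x": -35.6,"y": -15.5,"z": 0,"roll": 2.9,"grip": 0.2},
  {"x": -36.3,"y": -13.7,"z": 0,"roll": 2.9,"grip": 0.2},
])

```text
clock: 1.35
tcp_pos: [0.4062, 0.0656, 0.2262]
orientation: [-0.0, 0.507, 0.862, 0.0]
wrist_force: [1.2, -0.4, -0.4]
finger_gap: 0.0683
grip_force: 0.0
```

Request:
servo_tool([
  {"x": -37,"y": -11.8,"z": 0,"roll": 2.9,"grip": 0.2},
  {"x": -37.5,"y": -9.9,"z": 0,"roll": 2.9,"grip": 0.2},
  {"x": -38,"y": -8,"z": 0,"roll": 2.9,"grip": 0.2},
  {"x": -38.3,"y": -6.1,"z": 5,"roll": 2.9,"grip": 0.2},
  {"x": -38.6,"y": -4.1,"z": 10,"roll": 2.9,"grip": 0.2},
])

```text
clock: 1.77
tcp_pos: [0.4455, -0.1251, 0.212]
orientation: [0.001, 0.612, 0.791, 0.0]
wrist_force: [1.9, 1.4, 0.3]
finger_gap: 0.0681
grip_force: 0.0
```

Request:
servo_tool([
  {"x": -38.7,"y": -2.2,"z": 10,"roll": 2.9,"grip": 0.2},
  {"x": -38.8,"y": 0,"z": 10,"roll": 2.9,"grip": 0.2},
  {"x": 0,"y": 0,"z": 35,"roll": 0,"grip": 0.2},
  {"x": 0,"y": 0,"z": 35,"roll": 0,"grip": 0.2},
  {"x": 0,"y": 0,"z": 0,"roll": 0,"grip": 0.2},
])

```text
clock: 2.18
tcp_pos: [0.4561, -0.197, 0.1147]
orientation: [-0.006, 0.651, 0.759, -0.001]
wrist_force: [-1.6, 0.8, -0.2]
finger_gap: 0.0684
grip_force: 0.0
```

```bash
python3 - <<'E'
from h import *
plan([(.46,-.2005,.031,8)]); print(env.get_state()["finger_gap"])
t=env.read_camera("top")[:,:,::-1].copy(); s=env.read_camera("scene")[:,:,::-1].copy()
a=cv2.resize(t[200:250,295:360],None,fx=6,fy=6,interpolation=cv2.INTER_CUBIC); b=cv2.resize(s[195:260,135:200],None,fx=6,fy=6,interpolation=cv2.INTER_CUBIC)
o=np.zeros((390,790,3),np.uint8); o[:300,:390]=a; o[:,400:]=b; cv2.imwrite("pics/g1.png",o)
E
```

```text
at [ 0.4561 -0.197   0.1147] psi 8.73 clock 2.18 tilt 0.7
-> (0.46, -0.2005, 0.031, 8)
    (np.float64(-1.3), np.float64(1.1), np.float64(27.9), np.float64(0.2))
    (np.float64(-1.4), np.float64(1.1), np.float64(27.9), np.float64(0.2))
    (np.float64(-1.3), np.float64(1.2), np.float64(27.9), np.float64(0.2))
0.06841330666650992
```

View pics/g1.png

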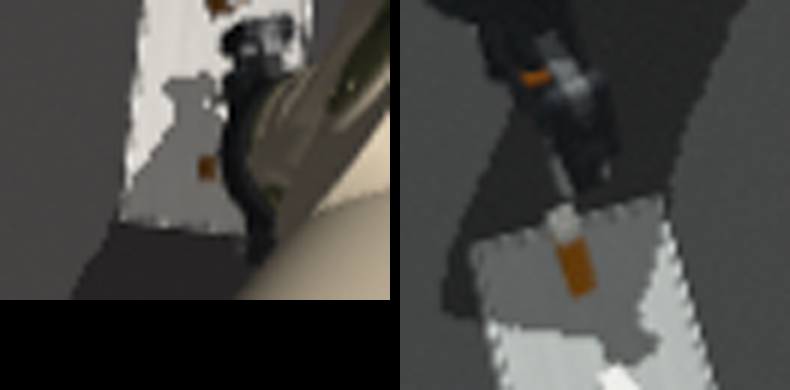

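The picture shows the gripper above the square cell, whose body is at display (575,265) in the scene half. The arm is centred over it to about 5 mm. I'll descend and check the settled pose.

Request:
servo_tool([
  {"x": 0,"y": 0,"z": 20,"roll": 0,"grip": 0.2},
  {"x": 0,"y": 0,"z": 5,"roll": 0,"grip": 0.2},
  {"x": 0,"y": 0,"z": 0,"roll": 0,"grip": 0.2},
  {"x": 0,"y": 0,"z": 0,"roll": 0,"grip": 0.2},
])

```text
clock: 2.62
tcp_pos: [0.4613, -0.1988, 0.0979]
orientation: [0.001, 0.65, 0.76, 0.0]
wrist_force: [0.0, -0.1, 0.5]
finger_gap: 0.0685
grip_force: 0.0
```

```bash
python3 - <<'E'
from h import *
plan([(.46,-.2005,.031,8)])
E
```

```text
at [ 0.4613 -0.1988  0.0979] psi 8.89 clock 2.62 tilt 0.09
-> (0.46, -0.2005, 0.031, 8)
    (np.float64(-0.7), np.float64(-0.8), np.float64(33.4), np.float64(0.4))
    (np.float64(-0.8), np.float64(-0.8), np.float64(33.5), np.float64(0.4))
```

Request:
servo_tool([
  {"x": -0.8,"y": -0.8,"z": 25,"roll": 0.8,"grip": 0.2},
  {"x": -0.7,"y": -0.7,"z": 25,"roll": 0,"grip": 0.2},
  {"x": 0,"y": 0,"z": 17,"roll": 0,"grip": 0.2},
  {"x": 0,"y": 0,"z": 0,"roll": 0,"grip": 0.2},
  {"x": 0,"y": 0,"z": 0,"roll": 0,"grip": 0.5},
], grip_force=25)

```text
clock: 3.03
tcp_pos: [0.4595, -0.2004, 0.03]
orientation: [-0.0, 0.656, 0.755, 0.0]
wrist_force: [-0.2, -0.5, -0.3]
finger_gap: 0.0576
grip_force: 0.0
```

Request:
servo_tool([
  {"x": 0,"y": 0,"z": 0,"roll": 0,"grip": 0.7},
  {"x": 0,"y": 0,"z": 0,"roll": 0,"grip": 1},
  {"x": 0,"y": 0,"z": 0,"roll": 0,"grip": 1},
  {"x": 0,"y": 0,"z": 0,"roll": 0,"grip": 1},
  {"x": 0,"y": 0,"z": 0,"roll": 0,"grip": 1},
], grip_force=25)

```text
clock: 3.45
tcp_pos: [0.4603, -0.2011, 0.0306]
orientation: [0.001, 0.656, 0.755, 0.0]
wrist_force: [-0.6, 0.5, 6.0]
finger_gap: 0.012
grip_force: 28.8
```

Request:
servo_tool([
  {"x": 0,"y": 0,"z": -20,"roll": 0,"grip": 1},
  {"x": 0,"y": 0,"z": -40,"roll": 0,"grip": 1},
  {"x": 0,"y": 0,"z": -40,"roll": 0,"grip": 1},
  {"x": 0,"y": 0,"z": -40,"roll": 0,"grip": 1},
  {"x": 0,"y": 0,"z": -25,"roll": 0,"grip": 1},
])

```text
clock: 3.87
tcp_pos: [0.4604, -0.2011, 0.1987]
orientation: [0.002, 0.656, 0.755, 0.0]
wrist_force: [0.8, -0.4, 0.3]
finger_gap: 0.012
grip_force: 28.0
```

```bash
python3 - <<'E'
from h import *
p=[.60578,.14890,.0425]
c,s=np.cos(p[2]),np.sin(p[2])
S=lambda x,y:(round(p[0]+c*x-s*y,4),round(p[1]+s*x+c*y,4))
print("sq slots",S(-.117,-.055),S(-.117,-.085),"long",S(-.043,-.055),S(-.043,-.025),"port",S(-.085,.1))
plan([S(-.117,-.055)+(.196,2.4)])
print(env.get_state()["finger_gap"])
E
```

```text
sq slots (np.float64(0.4912), np.float64(0.089)) (np.float64(0.4925), np.float64(0.059)) long (np.float64(0.5652), np.float64(0.0921)) (np.float64(0.5639), np.float64(0.1221)) port (np.float64(0.5166), np.float64(0.2452))
at [ 0.4604 -0.2011  0.1987] psi 8.05 clock 3.87 tilt 0.27
-> (np.float64(0.4912), np.float64(0.089), 0.196, 2.4)
    (np.float64(35.4), np.float64(8.9), np.float64(0.3), np.float64(0.7))
    (np.float64(35.5), np.float64(8.5), np.float64(0.3), np.float64(0.7))
    (np.float64(35.6), np.float64(8.0), np.float64(0.4), np.float64(0.7))
    (np.float64(35.7), np.float64(7.6), np.float64(0.3), np.float64(0.7))
    (np.float64(35.7), np.float64(7.1), np.float64(0.4), np.float64(0.7))
    (np.float64(35.8), np.float64(6.7), np.float64(0.3), np.float64(0.7))
    (np.float64(35.9), np.float64(6.3), np.float64(0.4), np.float64(0.7))
    (np.float64(36.0), np.float64(5.9), np.float64(0.3), np.float64(0.7))
0.012016283964686176
```

Request:
servo_tool([
  {"x": 35.4,"y": 8.9,"z": -5,"roll": 0.7,"grip": 1},
  {"x": 35.5,"y": 8.5,"z": -5,"roll": 0.7,"grip": 1},
  {"x": 35.6,"y": 8,"z": 0,"roll": 0.7,"grip": 1},
  {"x": 35.7,"y": 7.6,"z": 0,"roll": 0.7,"grip": 1},
  {"x": 35.7,"y": 7.1,"z": 0,"roll": 0.7,"grip": 1},
])

```text
clock: 4.28
tcp_pos: [0.4786, -0.0177, 0.2049]
orientation: [0.0, 0.679, 0.734, 0.0]
wrist_force: [1.5, -0.3, -0.1]
finger_gap: 0.0118
grip_force: 28.0
```

Request:
servo_tool([
  {"x": 35.8,"y": 6.7,"z": 0,"roll": 0.7,"grip": 1},
  {"x": 35.9,"y": 6.3,"z": 5,"roll": 0.7,"grip": 1},
  {"x": 36,"y": 5.9,"z": 5,"roll": 0.7,"grip": 1},
  {"x": 0,"y": 0,"z": 0,"roll": 0,"grip": 1},
  {"x": 0,"y": 0,"z": 0,"roll": 0,"grip": 1},
])

```text
clock: 4.7
tcp_pos: [0.4898, 0.0914, 0.1941]
orientation: [-0.0, 0.69, 0.724, -0.0]
wrist_force: [-0.0, 0.1, -0.1]
finger_gap: 0.012
grip_force: 28.0
```

```bash
python3 - <<'E'
from h import *
plan([(.4912,.0890,.152,2.4)])
t=env.read_camera("top")[:,:,::-1].copy(); s=env.read_camera("scene")[:,:,::-1].copy()
cv2.imwrite("pics/raw_g2t.png",t);cv2.imwrite("pics/raw_g2s.png",s)
for im,b in((s,None),): mosaic(s,[(215,140,315,240)],"g2",k=6,W=100,H=100)
p,R,_=pose()
for dx in(-.00625,.00625):
  for dy in(-.00625,.00625): print(proj("scene",p+R@[dx,dy,.0276]).round(1))
E
```

```text
at [0.4898 0.0914 0.1941] psi 2.7 clock 4.7 tilt 0.04
-> (0.4912, 0.089, 0.152, 2.4)
    (np.float64(-1.2), np.float64(0.7), np.float64(21.1), np.float64(0.1))
    (np.float64(-1.3), np.float64(0.6), np.float64(21.0), np.float64(0.1))
[257.2 180.9]
[259.3 184. ]
[261.2 179.4]
[263.3 182.5]
```

View pics/g2.png

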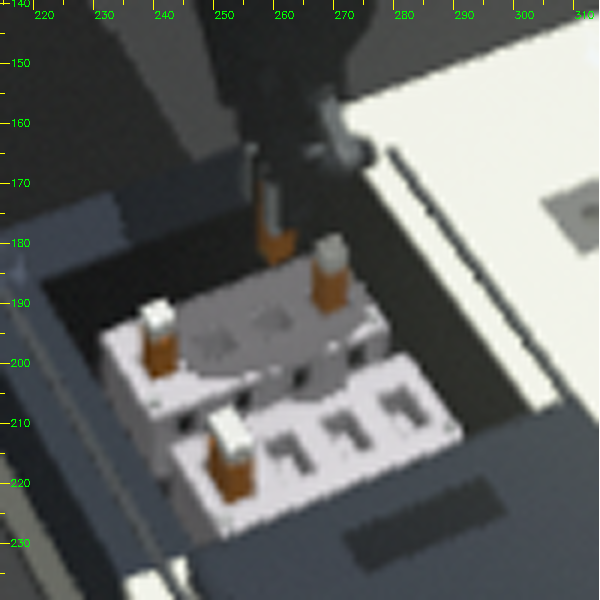

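The picture shows the square cell held upright over the carrier, foot at about (260,183) against a predicted (259.3,184). The target slot is at (260,193). Fine, insert with force checks.

Request:
servo_tool([
  {"x": -1.2,"y": 0.7,"z": 15,"roll": 0.3,"grip": 1},
  {"x": -1.3,"y": 0.6,"z": 15,"roll": 0,"grip": 1},
  {"x": 0,"y": 0,"z": 10,"roll": 0,"grip": 1},
  {"x": 0,"y": 0,"z": 0,"roll": 0,"grip": 1},
  {"x": 0,"y": 0,"z": 0,"roll": 0,"grip": 1},
])

```text
clock: 5.22
tcp_pos: [0.4912, 0.0861, 0.1541]
orientation: [-0.0, 0.694, 0.72, -0.0]
wrist_force: [0.3, -0.2, 0.6]
finger_gap: 0.0122
grip_force: 28.0
```

Request:
servo_tool([
  {"x": 0,"y": 0,"z": 3,"roll": 0,"grip": 1},
  {"x": 0,"y": 0,"z": 3,"roll": 0,"grip": 1},
  {"x": 0,"y": 0,"z": 3,"roll": 0,"grip": 1},
  {"x": 0,"y": 0,"z": 0,"roll": 0,"grip": 1},
  {"x": 0,"y": 0,"z": 0,"roll": 0,"grip": 1},
])

```text
clock: 5.63
tcp_pos: [0.4918, 0.0874, 0.1454]
orientation: [-0.0, 0.694, 0.72, 0.0]
wrist_force: [0.8, 1.8, 0.2]
finger_gap: 0.0124
grip_force: 27.9
```

Request:
servo_tool([
  {"x": 1,"y": 0,"z": 2,"roll": 0,"grip": 1},
  {"x": 0.4,"y": -0.3,"z": 2,"roll": 0,"grip": 1},
  {"x": 0,"y": 0,"z": 2,"roll": 0,"grip": 1},
  {"x": 0,"y": 0,"z": 0,"roll": 0,"grip": 1},
  {"x": 0,"y": 0,"z": 0,"roll": 0,"grip": 1},
])

```text
clock: 6.05
tcp_pos: [0.4911, 0.0885, 0.139]
orientation: [-0.0, 0.694, 0.72, -0.0]
wrist_force: [0.0, 0.1, 0.1]
finger_gap: 0.0123
grip_force: 28.0
```

In the slot with no side force. I'll push home slowly.

Request:
servo_tool([
  {"x": 0,"y": 0,"z": 3,"roll": 0,"grip": 1},
  {"x": 0,"y": 0,"z": 3,"roll": 0,"grip": 1},
  {"x": 0,"y": 0,"z": 3,"roll": 0,"grip": 1},
  {"x": 0,"y": 0,"z": 1.5,"roll": 0,"grip": 1},
  {"x": 0,"y": 0,"z": 0,"roll": 0,"grip": 1},
])

```text
clock: 6.47
tcp_pos: [0.4909, 0.0885, 0.1282]
orientation: [-0.0, 0.694, 0.72, -0.0]
wrist_force: [0.5, 0.8, -0.8]
finger_gap: 0.012
grip_force: 28.0
```

Request:
servo_tool([
  {"x": 0,"y": 0,"z": 1,"roll": 0,"grip": 1},
  {"x": 0,"y": 0,"z": 0,"roll": 0,"grip": 1},
  {"x": 0,"y": 0,"z": 0,"roll": 0,"grip": 1},
])

```text
clock: 6.72
tcp_pos: [0.4914, 0.0885, 0.1279]
orientation: [0.0, 0.694, 0.72, 0.0]
wrist_force: [-0.6, 0.6, -0.2]
finger_gap: 0.012
grip_force: 28.0
```

Request:
servo_tool([
  {"x": 0,"y": 0,"z": 0,"roll": 0,"grip": 0.75},
  {"x": 0,"y": 0,"z": 0,"roll": 0,"grip": 0.55},
  {"x": 0,"y": 0,"z": 0,"roll": 0,"grip": 0.55},
  {"x": 0,"y": 0,"z": -15,"roll": 0,"grip": 0.55},
  {"x": 0,"y": 0,"z": -30,"roll": 0,"grip": 0.55},
])

```text
clock: 7.13
tcp_pos: [0.4886, 0.0884, 0.1701]
orientation: [-0.003, 0.694, 0.72, -0.003]
wrist_force: [0.2, 0.3, 0.5]
finger_gap: 0.0387
grip_force: 0.0
```

Request:
servo_tool([
  {"x": 0,"y": 0,"z": -35,"roll": 0,"grip": 0.4},
  {"x": -20,"y": 0,"z": -10,"roll": 0,"grip": 0.2},
  {"x": -20,"y": 0,"z": 0,"roll": 0,"grip": 0.2},
  {"x": -20,"y": 0,"z": 0,"roll": 0,"grip": 0.2},
  {"x": 0,"y": 0,"z": 0,"roll": 0,"grip": 0.2},
])

```text
clock: 7.55
tcp_pos: [0.4941, 0.0261, 0.2183]
orientation: [0.001, 0.695, 0.719, 0.0]
wrist_force: [0.2, 0.6, -0.5]
finger_gap: 0.0681
grip_force: 0.0
```

```bash
python3 - <<'E'
from h import *
plan([(.5585,-.204,.20,102),(.5585,-.204,.10,102)])
E
```

```text
at [0.4941 0.0261 0.2183] psi 1.99 clock 7.55 tilt 0.11
-> (0.5585, -0.204, 0.2, 102)
    (np.float64(-19.4), np.float64(4.7), np.float64(1.5), np.float64(6.7))
    (np.float64(-18.7), np.float64(6.9), np.float64(1.5), np.float64(6.7))
    (np.float64(-17.7), np.float64(9.1), np.float64(1.5), np.float64(6.7))
    (np.float64(-16.6), np.float64(11.1), np.float64(1.5), np.float64(6.7))
    (np.float64(-15.1), np.float64(12.9), np.float64(1.5), np.float64(6.7))
    (np.float64(-13.5), np.float64(14.6), np.float64(1.5), np.float64(6.7))
    (np.float64(-11.8), np.float64(16.1), np.float64(1.6), np.float64(6.7))
    (np.float64(-9.8), np.float64(17.3), np.float64(1.5), np.float64(6.7))
    (np.float64(-7.7), np.float64(18.3), np.float64(1.6), np.float64(6.7))
    (np.float64(-5.5), np.float64(19.1), np.float64(1.5), np.float64(6.7))
    (np.float64(-3.2), np.float64(19.7), np.float64(1.6), np.float64(6.7))
    (np.float64(-1.0), np.float64(19.9), np.float64(1.5), np.float64(6.7))
-> (0.5585, -0.204, 0.1, 102)
    (np.float64(0.0), np.float64(-0.0), np.float64(33.3), np.float64(-0.1))
    (np.float64(0.0), np.float64(-0.0), np.float64(33.4), np.float64(-0.1))
    (np.float64(0.0), np.float64(-0.0), np.float64(33.3), np.float64(-0.1))
```

```bash
sed -i 's/(w\[3\]-psi+90)%180-90/(w[3]-psi+180)%360-180/; s/out.append((x,y,z,r))/out.append(tuple(float(v) for v in (x,y,z,r)))/' h.py; python3 - <<'E'
from h import *
plan([(.5585,-.204,.20,102)])
E
```

```text
at [0.4941 0.0261 0.2183] psi 1.99 clock 7.55 tilt 0.11
-> (0.5585, -0.204, 0.2, 102)
    (-15.5, 3.8, 1.2, -6.7)
    (-15.8, 1.9, 1.2, -6.7)
    (-15.9, 0.1, 1.2, -6.7)
    (-15.8, -1.8, 1.2, -6.7)
    (-15.5, -3.6, 1.2, -6.7)
    (-15.0, -5.4, 1.2, -6.7)
    (-14.2, -7.1, 1.2, -6.7)
    (-13.3, -8.8, 1.2, -6.7)
    (-12.2, -10.2, 1.2, -6.7)
    (-10.9, -11.6, 1.3, -6.7)
    (-9.5, -12.8, 1.2, -6.7)
    (-8.0, -13.8, 1.3, -6.7)
    (-6.3, -14.7, 1.2, -6.7)
    (-4.5, -15.3, 1.3, -6.7)
    (-2.8, -15.7, 1.2, -6.7)
```

Request:
servo_tool([
  {"x": -15.5,"y": 3.8,"z": 0,"roll": -6.7,"grip": 0.2},
  {"x": -15.8,"y": 1.9,"z": 0,"roll": -6.7,"grip": 0.2},
  {"x": -15.9,"y": 0.1,"z": 0,"roll": -6.7,"grip": 0.2},
  {"x": -15.8,"y": -1.8,"z": 0,"roll": -6.7,"grip": 0.2},
  {"x": -15.5,"y": -3.6,"z": 0,"roll": -6.7,"grip": 0.2},
])

```text
clock: 7.97
tcp_pos: [0.5153, -0.0482, 0.2177]
orientation: [-0.0, 0.454, 0.891, 0.0]
wrist_force: [-0.7, 0.3, -0.9]
finger_gap: 0.0683
grip_force: 0.0
```

Request:
servo_tool([
  {"x": -15,"y": -5.4,"z": 0,"roll": -6.7,"grip": 0.2},
  {"x": -14.2,"y": -7.1,"z": 0,"roll": -6.7,"grip": 0.2},
  {"x": -13.3,"y": -8.8,"z": 0,"roll": -6.7,"grip": 0.2},
  {"x": -12.2,"y": -10.2,"z": 0,"roll": -6.7,"grip": 0.2},
  {"x": -10.9,"y": -11.6,"z": 0,"roll": -6.7,"grip": 0.2},
])

```text
clock: 8.38
tcp_pos: [0.537, -0.1248, 0.2176]
orientation: [-0.0, 0.178, 0.984, 0.0]
wrist_force: [0.1, 0.2, 1.3]
finger_gap: 0.068
grip_force: 0.0
```

Request:
servo_tool([
  {"x": -9.5,"y": -12.8,"z": 10,"roll": -6.7,"grip": 0.2},
  {"x": -8,"y": -13.8,"z": 20,"roll": -6.7,"grip": 0.2},
  {"x": -6.3,"y": -14.7,"z": 25,"roll": -6.7,"grip": 0.2},
  {"x": -4.5,"y": -15.3,"z": 25,"roll": -6.7,"grip": 0.2},
  {"x": -2.8,"y": -15.7,"z": 20,"roll": -6.7,"grip": 0.2},
])

```text
clock: 8.8
tcp_pos: [0.5583, -0.2013, 0.1158]
orientation: [-0.0, -0.113, 0.994, 0.001]
wrist_force: [-0.7, -0.0, 0.5]
finger_gap: 0.0683
grip_force: 0.0
```

Request:
servo_tool([
  {"x": 0,"y": 0,"z": 15,"roll": 0,"grip": 0.2},
  {"x": 0,"y": 0,"z": 0,"roll": 0,"grip": 0.2},
  {"x": 0,"y": 0,"z": 0,"roll": 0,"grip": 0.2},
  {"x": 0,"y": 0,"z": 0,"roll": 0,"grip": 0.2},
])

```text
clock: 9.13
tcp_pos: [0.559, -0.201, 0.1036]
orientation: [0.0, -0.11, 0.994, -0.0]
wrist_force: [0.8, -0.4, 0.5]
finger_gap: 0.0686
grip_force: 0.0
```

```bash
python3 - <<'E'
from h import *
plan([(.5585,-.204,.031,102)])
E
```

```text
at [ 0.559  -0.201   0.1036] psi 102.65 clock 9.13 tilt 0.04
-> (0.5585, -0.204, 0.031, 102)
    (0.6, -1.4, 36.3, 0.3)
    (0.5, -1.5, 36.3, 0.3)
```

Request:
servo_tool([
  {"x": 0.6,"y": -1.5,"z": 25,"roll": 0.6,"grip": 0.2},
  {"x": 0.5,"y": -1.5,"z": 25,"roll": 0,"grip": 0.2},
  {"x": 0,"y": 0,"z": 22,"roll": 0,"grip": 0.2},
  {"x": 0,"y": 0,"z": 0,"roll": 0,"grip": 0.2},
  {"x": 0,"y": 0,"z": 0,"roll": 0,"grip": 0.5},
])

```text
clock: 9.55
tcp_pos: [0.558, -0.2039, 0.0313]
orientation: [-0.0, -0.105, 0.994, 0.0]
wrist_force: [-0.4, 0.4, 0.6]
finger_gap: 0.0576
grip_force: 0.0
```

Request:
servo_tool([
  {"x": 0,"y": 0,"z": 0,"roll": 0,"grip": 0.7},
  {"x": 0,"y": 0,"z": 0,"roll": 0,"grip": 1},
  {"x": 0,"y": 0,"z": 0,"roll": 0,"grip": 1},
  {"x": 0,"y": 0,"z": 0,"roll": 0,"grip": 1},
  {"x": 0,"y": 0,"z": 0,"roll": 0,"grip": 1},
])

```text
clock: 9.97
tcp_pos: [0.5593, -0.205, 0.0325]
orientation: [0.001, -0.105, 0.994, -0.001]
wrist_force: [-1.0, 0.1, 6.6]
finger_gap: 0.0123
grip_force: 28.8
```

Request:
servo_tool([
  {"x": 0,"y": 0,"z": -20,"roll": 0,"grip": 1},
  {"x": 0,"y": 0,"z": -40,"roll": 0,"grip": 1},
  {"x": 0,"y": 0,"z": -40,"roll": 0,"grip": 1},
  {"x": 0,"y": 0,"z": -40,"roll": 0,"grip": 1},
  {"x": 0,"y": 0,"z": -35,"roll": 0,"grip": 1},
])

```text
clock: 10.38
tcp_pos: [0.5582, -0.2046, 0.2088]
orientation: [0.001, -0.105, 0.994, -0.0]
wrist_force: [1.1, -1.0, 0.6]
finger_gap: 0.0121
grip_force: 27.9
```

Request:
servo_tool([
  {"x": 0,"y": 0,"z": 0,"roll": 0,"grip": 1},
  {"x": 0,"y": 0,"z": 0,"roll": 0,"grip": 1},
])

```text
clock: 10.55
tcp_pos: [0.5597, -0.2054, 0.209]
orientation: [0.003, -0.105, 0.994, -0.002]
wrist_force: [-0.5, -0.1, -0.0]
finger_gap: 0.0119
grip_force: 27.9
```

```bash
python3 - <<'E'
from h import *
plan([(.5652,.0921,.2,92.4)])
t=env.read_camera("top")[:,:,::-1].copy(); s=env.read_camera("scene")[:,:,::-1].copy()
cv2.imwrite("pics/raw_g3s.png",s); cv2.imwrite("pics/raw_g3t.png",t)
p,R,_=pose()
print(proj("scene",p+R@[0,0,.0276]),proj("top",p+R@[0,0,.0276]))
for dx in(-.01125,.01125):
  for dy in(-.00625,.00625): print(dx,dy,proj("scene",p+R@[dx,dy,.0276]).round(1))
o=np.zeros((600,800,3),np.uint8)
u,v=map(int,proj("scene",p)); a=s[v-30:v+30,u-25:u+25]; print(u-25,v-30)
o[:600,:500]=cv2.resize(a,None,fx=10,fy=10,interpolation=cv2.INTER_CUBIC)
b=s[170:230,230:290]; o[:300,500:]=cv2.resize(b,None,fx=5,fy=5,interpolation=cv2.INTER_CUBIC)
u,v=map(int,proj("top",p)); b=t[v-30:v+30,u-30:u+30]; print(u-30,v-30); o[300:,500:]=cv2.resize(b,None,fx=5,fy=5,interpolation=cv2.INTER_CUBIC)
cv2.imwrite("pics/g3.png",o)
E
```

```text
at [ 0.5597 -0.2054  0.209 ] psi 102.04 clock 10.55 tilt 0.36
-> (0.5652, 0.0921, 0.2, 92.4)
    (-8.4, 36.2, 1.1, 1.2)
    (-7.7, 36.4, 1.1, 1.2)
    (-6.9, 36.6, 1.1, 1.2)
    (-6.1, 36.7, 1.1, 1.2)
    (-5.4, 36.8, 1.2, 1.2)
    (-4.6, 36.9, 1.1, 1.2)
    (-3.8, 37.0, 1.2, 1.2)
    (-3.1, 37.0, 1.1, 1.2)
[164.67385135 234.07208869] [341.60298342 192.51457372]
-0.01125 -0.00625 [164.7 238.4]
-0.01125 0.00625 [169.1 235.9]
0.01125 -0.00625 [160.2 232.3]
0.01125 0.00625 [164.6 229.8]
138 197
313 161
```

View pics/g3.png

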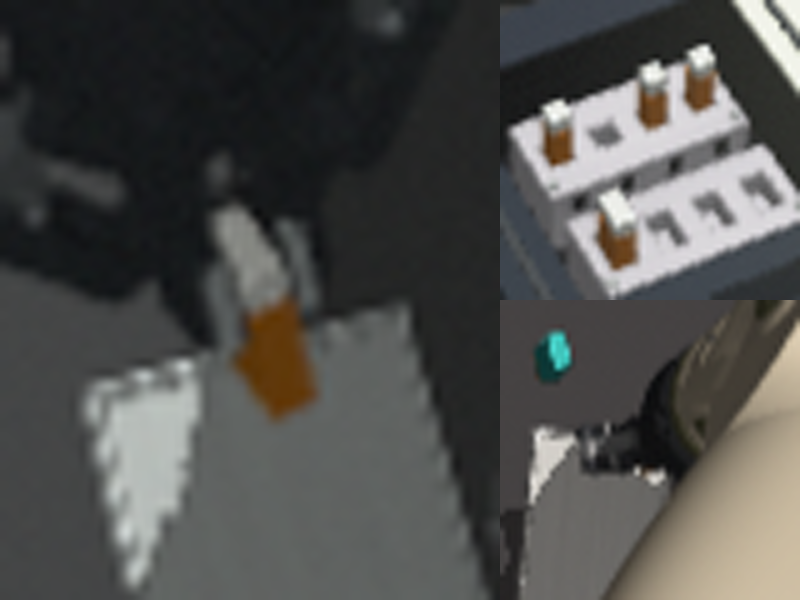

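The picture shows the long cell held square and upright, with its foot corner at (165,238.3) against a predicted (164.7,238.4). The square cell stands level with its neighbours, so it is home. Carrying the long cell over.

Request:
servo_tool([
  {"x": -8.4,"y": 36.2,"z": 0,"roll": 1.2,"grip": 1},
  {"x": -7.7,"y": 36.4,"z": 0,"roll": 1.2,"grip": 1},
  {"x": -6.9,"y": 36.6,"z": 0,"roll": 1.2,"grip": 1},
  {"x": -6.1,"y": 36.7,"z": 0,"roll": 1.2,"grip": 1},
  {"x": -5.4,"y": 36.8,"z": 0,"roll": 1.2,"grip": 1},
])

```text
clock: 11.07
tcp_pos: [0.56, -0.0169, 0.2034]
orientation: [-0.002, -0.052, 0.999, 0.001]
wrist_force: [1.1, 0.8, -0.0]
finger_gap: 0.0122
grip_force: 27.8
```

Request:
servo_tool([
  {"x": -4.6,"y": 36.9,"z": 0,"roll": 1.2,"grip": 1},
  {"x": -3.8,"y": 37,"z": 5,"roll": 1.2,"grip": 1},
  {"x": -3.1,"y": 37,"z": 5,"roll": 1.2,"grip": 1},
  {"x": 0,"y": 0,"z": 0,"roll": 0,"grip": 1},
  {"x": 0,"y": 0,"z": 0,"roll": 0,"grip": 1},
])

```text
clock: 11.48
tcp_pos: [0.5619, 0.0949, 0.1933]
orientation: [-0.002, -0.023, 1.0, -0.0]
wrist_force: [0.5, 0.6, -1.7]
finger_gap: 0.0122
grip_force: 27.9
```

Request:
servo_tool([
  {"x": 0,"y": 0,"z": 10,"roll": 0,"grip": 1},
  {"x": 0,"y": 0,"z": 10,"roll": 0,"grip": 1},
  {"x": 0,"y": 0,"z": 0,"roll": 0,"grip": 1},
  {"x": 0,"y": 0,"z": 0,"roll": 0,"grip": 1},
  {"x": 0,"y": 0,"z": 0,"roll": 0,"grip": 1},
])

```text
clock: 11.9
tcp_pos: [0.5636, 0.0918, 0.1755]
orientation: [-0.0, -0.02, 1.0, 0.0]
wrist_force: [-0.7, -0.7, 0.3]
finger_gap: 0.0121
grip_force: 27.9
```

```bash
python3 - <<'E'
from h import *
plan([(.5652,.0921,.152,92.4)])
E
```

```text
at [0.5636 0.0918 0.1755] psi 92.34 clock 11.9 tilt 0.04
-> (0.5652, 0.0921, 0.152, 92.4)
    (-1.7, 0.3, 23.5, -0.1)
```

Request:
servo_tool([
  {"x": -1.7,"y": 0.2,"z": 10,"roll": 0,"grip": 1},
  {"x": 0,"y": 0,"z": 10,"roll": 0,"grip": 1},
  {"x": 0,"y": 0,"z": 2,"roll": 0,"grip": 1},
  {"x": 0,"y": 0,"z": 0,"roll": 0,"grip": 1},
  {"x": 0,"y": 0,"z": 0,"roll": 0,"grip": 1},
])

```text
clock: 12.32
tcp_pos: [0.565, 0.0932, 0.1534]
orientation: [-0.0, -0.021, 1.0, 0.0]
wrist_force: [0.4, -0.8, -0.6]
finger_gap: 0.0122
grip_force: 27.9
```

Request:
servo_tool([
  {"x": 0,"y": 0,"z": 3,"roll": 0,"grip": 1},
  {"x": 0,"y": 0,"z": 3,"roll": 0,"grip": 1},
  {"x": 0,"y": 0,"z": 2,"roll": 0,"grip": 1},
  {"x": 0,"y": 0,"z": 0,"roll": 0,"grip": 1},
  {"x": 0,"y": 0,"z": 0,"roll": 0,"grip": 1},
])

```text
clock: 12.73
tcp_pos: [0.5652, 0.093, 0.1456]
orientation: [-0.0, -0.021, 1.0, -0.0]
wrist_force: [0.2, -1.1, -1.9]
finger_gap: 0.0119
grip_force: 27.8
```

Request:
servo_tool([
  {"x": 0,"y": -0.6,"z": 2,"roll": 0,"grip": 1},
  {"x": 0,"y": 0,"z": 2,"roll": 0,"grip": 1},
  {"x": 0,"y": 0,"z": 2,"roll": 0,"grip": 1},
  {"x": 0,"y": 0,"z": 0,"roll": 0,"grip": 1},
  {"x": 0,"y": 0,"z": 0,"roll": 0,"grip": 1},
])

```text
clock: 13.15
tcp_pos: [0.5652, 0.0927, 0.1396]
orientation: [-0.0, -0.021, 1.0, 0.0]
wrist_force: [-0.1, -0.3, -0.2]
finger_gap: 0.012
grip_force: 27.9
```

Request:
servo_tool([
  {"x": 0,"y": 0,"z": 3,"roll": 0,"grip": 1},
  {"x": 0,"y": 0,"z": 3,"roll": 0,"grip": 1},
  {"x": 0,"y": 0,"z": 2,"roll": 0,"grip": 1},
  {"x": 0,"y": 0,"z": 0,"roll": 0,"grip": 1},
  {"x": 0,"y": 0,"z": 0,"roll": 0,"grip": 1},
])

```text
clock: 13.57
tcp_pos: [0.5652, 0.0926, 0.1315]
orientation: [-0.0, -0.021, 1.0, 0.0]
wrist_force: [-0.6, 0.3, -0.3]
finger_gap: 0.0118
grip_force: 27.9
```

Request:
servo_tool([
  {"x": 0,"y": 0,"z": 1.5,"roll": 0,"grip": 1},
  {"x": 0,"y": 0,"z": 1,"roll": 0,"grip": 1},
  {"x": 0,"y": 0,"z": 0.5,"roll": 0,"grip": 1},
  {"x": 0,"y": 0,"z": 0,"roll": 0,"grip": 1},
  {"x": 0,"y": 0,"z": 0,"roll": 0,"grip": 1},
])

```text
clock: 13.98
tcp_pos: [0.5656, 0.0926, 0.1295]
orientation: [0.0, -0.021, 1.0, 0.0]
wrist_force: [-2.3, 1.0, 4.8]
finger_gap: 0.0122
grip_force: 28.6
```

Request:
servo_tool([
  {"x": 0,"y": 0,"z": 0,"roll": 0,"grip": 0.75},
  {"x": 0,"y": 0,"z": 0,"roll": 0,"grip": 0.6},
  {"x": 0,"y": 0,"z": 0,"roll": 0,"grip": 0.6},
  {"x": 0,"y": 0,"z": -15,"roll": 0,"grip": 0.6},
  {"x": 0,"y": 0,"z": -30,"roll": 0,"grip": 0.6},
])

```text
clock: 14.4
tcp_pos: [0.5626, 0.0925, 0.1701]
orientation: [-0.004, -0.021, 1.0, 0.0]
wrist_force: [0.9, 0.6, -0.1]
finger_gap: 0.034
grip_force: 0.0
```

Request:
servo_tool([
  {"x": 0,"y": 0,"z": -40,"roll": 0,"grip": 0.4},
  {"x": 0,"y": -40,"z": -20,"roll": 0,"grip": 0.2},
  {"x": 0,"y": -40,"z": 0,"roll": 0,"grip": 0.2},
  {"x": 0,"y": -40,"z": 0,"roll": 0,"grip": 0.2},
  {"x": 0,"y": 0,"z": 0,"roll": 0,"grip": 0.2},
])

```text
clock: 14.82
tcp_pos: [0.5713, -0.0307, 0.2327]
orientation: [0.001, -0.018, 1.0, -0.001]
wrist_force: [0.3, 1.3, -0.5]
finger_gap: 0.0684
grip_force: 0.0
```

```bash
python3 - <<'E'
from h import *
plan([(.4805,-.4045,.20,92.4)])
s=env.read_camera("scene")[:,:,::-1].copy();t=env.read_camera("top")[:,:,::-1].copy()
o=np.zeros((420,800,3),np.uint8)
o[:,:420]=cv2.resize(s[165:235,225:295],None,fx=6,fy=6,interpolation=cv2.INTER_CUBIC)
o[:372,424:424+372]=cv2.resize(t[174:236,220:282],None,fx=6,fy=6,interpolation=cv2.INTER_CUBIC)
cv2.imwrite("pics/g4.png",o)
E
```

```text
at [ 0.5713 -0.0307  0.2327] psi 92.08 clock 14.82 tilt 0.19
-> (0.4805, -0.4045, 0.2, 92.4)
    (10.4, -37.0, 3.3, -0.0)
    (10.4, -37.0, 3.3, -0.0)
    (10.4, -37.0, 3.3, -0.0)
    (10.4, -37.0, 3.3, -0.0)
    (10.4, -37.0, 3.2, -0.0)
    (10.5, -37.1, 3.3, -0.0)
    (10.4, -37.0, 3.2, -0.0)
    (10.5, -37.1, 3.3, -0.0)
    (10.4, -37.0, 3.2, -0.0)
    (10.5, -37.1, 3.3, -0.0)
```

View pics/g4.png

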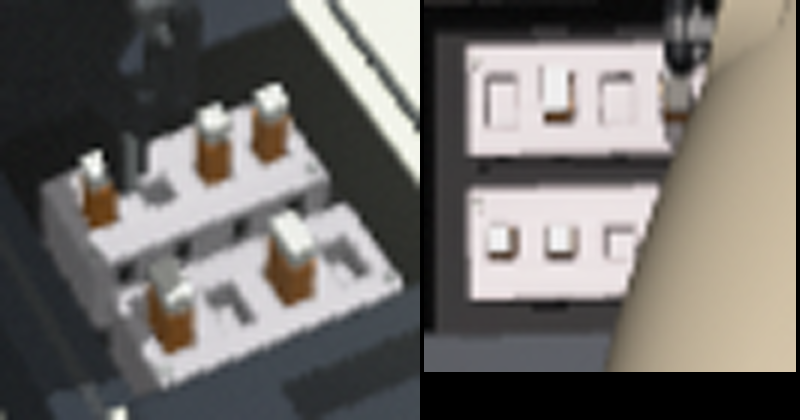

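Both cells stand fully home and the loaded ones are unmoved: square at (210,145) and long at (292,260) in the left half, level with their neighbours. Now the pin.

Request:
servo_tool([
  {"x": 10.4,"y": -37,"z": 0,"roll": 0,"grip": 0.2},
  {"x": 10.4,"y": -37,"z": 0,"roll": 0,"grip": 0.2},
  {"x": 10.4,"y": -37,"z": 0,"roll": 0,"grip": 0.2},
  {"x": 10.4,"y": -37,"z": 0,"roll": 0,"grip": 0.2},
  {"x": 10.4,"y": -37,"z": 3,"roll": 0,"grip": 0.2},
])

```text
clock: 15.33
tcp_pos: [0.5263, -0.2116, 0.2296]
orientation: [0.0, -0.023, 1.0, 0.0]
wrist_force: [0.4, 0.1, 0.4]
finger_gap: 0.0682
grip_force: 0.0
```

Request:
servo_tool([
  {"x": 10.5,"y": -37,"z": 5,"roll": 0,"grip": 0.2},
  {"x": 10.4,"y": -37,"z": 5,"roll": 0,"grip": 0.2},
  {"x": 10.5,"y": -37,"z": 5,"roll": 0,"grip": 0.2},
  {"x": 10.4,"y": -37,"z": 5,"roll": 0,"grip": 0.2},
  {"x": 10.5,"y": -37,"z": 5,"roll": 0,"grip": 0.2},
])

```text
clock: 15.75
tcp_pos: [0.4821, -0.3989, 0.2038]
orientation: [-0.0, -0.022, 1.0, 0.0]
wrist_force: [0.4, -0.2, -0.5]
finger_gap: 0.0683
grip_force: 0.0
```

Request:
servo_tool([
  {"x": 0,"y": 0,"z": 20,"roll": 0,"grip": 0.2},
  {"x": 0,"y": 0,"z": 20,"roll": 0,"grip": 0.2},
  {"x": 0,"y": 0,"z": 0,"roll": 0,"grip": 0.2},
  {"x": 0,"y": 0,"z": 0,"roll": 0,"grip": 0.2},
  {"x": 0,"y": 0,"z": 0,"roll": 0,"grip": 0.2},
])

```text
clock: 16.17
tcp_pos: [0.4827, -0.3977, 0.1651]
orientation: [0.0, -0.022, 1.0, 0.0]
wrist_force: [0.4, -0.3, -0.8]
finger_gap: 0.0681
grip_force: 0.0
```

```bash
python3 - <<'E'
from h import *
plan([(.4803,-.4043,.076,92.4)])
E
```

```text
at [ 0.4827 -0.3977  0.1651] psi 92.54 clock 16.17 tilt 0.02
-> (0.4803, -0.4043, 0.076, 92.4)
    (0.9, -2.2, 29.7, 0.0)
    (0.9, -2.1, 29.7, 0.0)
    (0.9, -2.2, 29.7, 0.0)
```

Request:
servo_tool([
  {"x": 0.9,"y": -2.2,"z": 30,"roll": 0,"grip": 0.2},
  {"x": 0.9,"y": -2.1,"z": 30,"roll": 0,"grip": 0.2},
  {"x": 0.9,"y": -2.2,"z": 28,"roll": 0,"grip": 0.2},
  {"x": 0,"y": 0,"z": 0,"roll": 0,"grip": 0.2},
  {"x": 0,"y": 0,"z": 0,"roll": 0,"grip": 0.5},
], grip_force=60)

```text
clock: 16.58
tcp_pos: [0.4796, -0.4042, 0.0766]
orientation: [-0.001, -0.022, 1.0, 0.001]
wrist_force: [0.4, -0.4, 1.1]
finger_gap: 0.0579
grip_force: 0.0
```

Request:
servo_tool([
  {"x": 0,"y": 0,"z": 0,"roll": 0,"grip": 0.7},
  {"x": 0,"y": 0,"z": 0,"roll": 0,"grip": 1},
  {"x": 0,"y": 0,"z": 0,"roll": 0,"grip": 1},
  {"x": 0,"y": 0,"z": 0,"roll": 0,"grip": 1},
  {"x": 0,"y": 0,"z": 0,"roll": 0,"grip": 1},
])

```text
clock: 17.0
tcp_pos: [0.4806, -0.4062, 0.0787]
orientation: [0.001, -0.021, 1.0, -0.001]
wrist_force: [0.4, 1.0, 6.8]
finger_gap: 0.0121
grip_force: 58.3
```

Request:
servo_tool([
  {"x": 0,"y": 0,"z": 0,"roll": 0,"grip": 1},
  {"x": 0,"y": 0,"z": -10,"roll": 0,"grip": 1},
  {"x": 0,"y": 0,"z": -20,"roll": 0,"grip": 1},
  {"x": 0,"y": 0,"z": -40,"roll": 0,"grip": 1},
  {"x": 0,"y": 0,"z": -40,"roll": 0,"grip": 1},
])

```text
clock: 17.42
tcp_pos: [0.4788, -0.4046, 0.1869]
orientation: [-0.001, -0.021, 1.0, 0.001]
wrist_force: [0.6, -0.9, -0.8]
finger_gap: 0.0122
grip_force: 59.0
```

Request:
servo_tool([
  {"x": 0,"y": 0,"z": -40,"roll": 0,"grip": 1},
  {"x": 0,"y": 0,"z": -40,"roll": 0,"grip": 1},
  {"x": 0,"y": 0,"z": -10,"roll": 0,"grip": 1},
  {"x": 0,"y": 0,"z": 0,"roll": 0,"grip": 1},
  {"x": 0,"y": 0,"z": 0,"roll": 0,"grip": 1},
])

```text
clock: 17.83
tcp_pos: [0.4796, -0.4055, 0.2771]
orientation: [0.001, -0.021, 1.0, -0.001]
wrist_force: [-0.0, -0.1, -0.5]
finger_gap: 0.0125
grip_force: 59.0
```

```bash
python3 - <<'E'
from h import *
plan([(.5166,.2452,.27,92.4)])
s=env.read_camera("scene")[:,:,::-1].copy()
p,R,_=pose()
for L in (.07,): print("tip pred",proj("scene",p+R@[0,0,.0705]))
u,v=map(int,proj("scene",p)); a=s[v-20:v+40,u-30:u+30]; print(u-30,v-20)
cv2.imwrite("pics/g5.png",cv2.resize(a,None,fx=10,fy=10,interpolation=cv2.INTER_CUBIC))
E
```

```text
at [ 0.4796 -0.4055  0.2771] psi 92.44 clock 17.83 tilt 0.09
-> (0.5166, 0.2452, 0.27, 92.4)
    (-4.0, 40.5, 0.4, 0.0)
    (-4.0, 40.5, 0.4, 0.0)
    (-4.0, 40.5, 0.4, 0.0)
    (-4.0, 40.5, 0.5, 0.0)
    (-4.1, 40.5, 0.4, 0.0)
    (-4.0, 40.5, 0.5, 0.0)
    (-4.1, 40.6, 0.4, 0.0)
    (-4.0, 40.5, 0.5, 0.0)
    (-4.1, 40.6, 0.4, 0.0)
    (-4.0, 40.5, 0.5, 0.0)
    (-4.1, 40.6, 0.4, 0.0)
    (-4.0, 40.5, 0.5, 0.0)
    (-4.1, 40.6, 0.4, 0.0)
    (-4.0, 40.5, 0.5, 0.0)
    (-4.1, 40.6, 0.4, 0.0)
    (-4.0, 40.5, 0.5, 0.0)
tip pred [ 72.99315733 231.1899205 ]
33 193
```

View pics/g5.png

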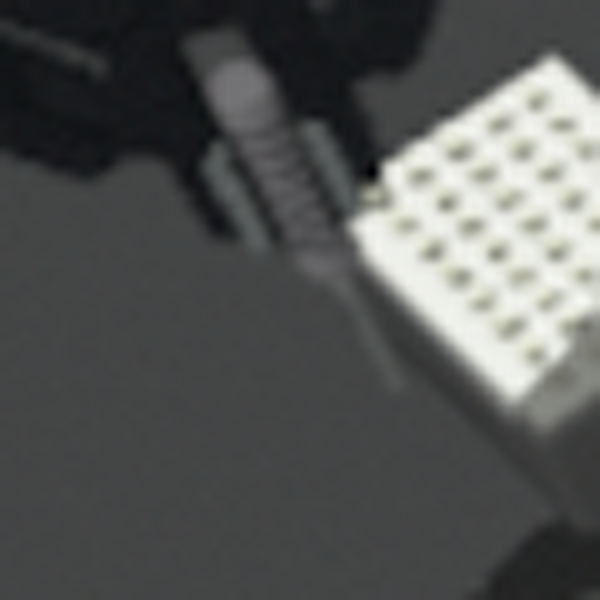

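The picture shows the pin upright in the grip, its tip at (73.1,231.5) against a predicted (73.0,231.2). Carrying it to the port.

Request:
servo_tool([
  {"x": -4,"y": 40.5,"z": 0,"roll": 0,"grip": 1},
  {"x": -4,"y": 40.5,"z": 0,"roll": 0,"grip": 1},
  {"x": -4,"y": 40.5,"z": 0,"roll": 0,"grip": 1},
  {"x": -4,"y": 40.5,"z": 0,"roll": 0,"grip": 1},
  {"x": -4,"y": 40.5,"z": 0,"roll": 0,"grip": 1},
])

```text
clock: 18.3
tcp_pos: [0.4893, -0.1998, 0.2736]
orientation: [-0.002, -0.021, 1.0, 0.001]
wrist_force: [0.8, 0.3, -0.1]
finger_gap: 0.0122
grip_force: 59.0
```

Request:
servo_tool([
  {"x": -4,"y": 40.5,"z": 0,"roll": 0,"grip": 1},
  {"x": -4,"y": 40.5,"z": 0,"roll": 0,"grip": 1},
  {"x": -4,"y": 40.5,"z": 0,"roll": 0,"grip": 1},
  {"x": -4,"y": 40.5,"z": 0,"roll": 0,"grip": 1},
  {"x": -4,"y": 40.5,"z": 0,"roll": 0,"grip": 1},
])

```text
clock: 18.72
tcp_pos: [0.5005, 0.0031, 0.2739]
orientation: [-0.002, -0.021, 1.0, 0.0]
wrist_force: [1.1, -0.0, 0.2]
finger_gap: 0.0123
grip_force: 59.0
```

Request:
servo_tool([
  {"x": -4,"y": 40.5,"z": 0,"roll": 0,"grip": 1},
  {"x": -4,"y": 40.5,"z": 0,"roll": 0,"grip": 1},
  {"x": -4,"y": 40.5,"z": 0,"roll": 0,"grip": 1},
  {"x": -4,"y": 40.5,"z": 0,"roll": 0,"grip": 1},
  {"x": -4,"y": 40.5,"z": 0,"roll": 0,"grip": 1},
])

```text
clock: 19.13
tcp_pos: [0.5119, 0.2059, 0.2738]
orientation: [-0.002, -0.021, 1.0, -0.001]
wrist_force: [0.4, -0.1, -0.0]
finger_gap: 0.0126
grip_force: 59.0
```

Request:
servo_tool([
  {"x": -4,"y": 36,"z": 0,"roll": 0,"grip": 1},
  {"x": 0,"y": 0,"z": 20,"roll": 0,"grip": 1},
  {"x": 0,"y": 0,"z": 0,"roll": 0,"grip": 1},
  {"x": 0,"y": 0,"z": 0,"roll": 0,"grip": 1},
  {"x": 0,"y": 0,"z": 0,"roll": 0,"grip": 1},
])

```text
clock: 19.55
tcp_pos: [0.5152, 0.2393, 0.2554]
orientation: [-0.001, -0.021, 1.0, -0.0]
wrist_force: [0.3, 0.6, -1.0]
finger_gap: 0.0122
grip_force: 59.0
```

```bash
python3 - <<'E'
from h import *
plan([(.5166,.2450,.235,92.4)])
E
```

```text
at [0.5152 0.2393 0.2554] psi 92.38 clock 19.55 tilt 0.18
-> (0.5166, 0.245, 0.235, 92.4)
    (-1.6, 5.6, 20.4, -0.0)
```

Request:
servo_tool([
  {"x": -1.6,"y": 5.6,"z": 10,"roll": 0,"grip": 1},
  {"x": 0,"y": 0,"z": 8,"roll": 0,"grip": 1},
  {"x": 0,"y": 0,"z": 0,"roll": 0,"grip": 1},
  {"x": 0,"y": 0,"z": 0,"roll": 0,"grip": 1},
  {"x": 0,"y": 0,"z": 0,"roll": 0,"grip": 1},
])

```text
clock: 19.97
tcp_pos: [0.5174, 0.2456, 0.2385]
orientation: [-0.0, -0.021, 1.0, 0.0]
wrist_force: [0.0, -0.4, -0.5]
finger_gap: 0.0127
grip_force: 59.0
```

```bash
python3 - <<'E'
from h import *
plan([(.5166,.2450,.20,92.4)])
E
```

```text
at [0.5174 0.2456 0.2385] psi 92.4 clock 19.97 tilt 0.0
-> (0.5166, 0.245, 0.2, 92.4)
    (0.9, -0.5, 38.5, 0.0)
```

Request:
servo_tool([
  {"x": 0.8,"y": -0.5,"z": 6,"roll": 0,"grip": 1},
  {"x": 0,"y": 0,"z": 6,"roll": 0,"grip": 1},
  {"x": 0,"y": 0,"z": 6,"roll": 0,"grip": 1},
  {"x": 0,"y": 0,"z": 4,"roll": 0,"grip": 1},
  {"x": 0,"y": 0,"z": 0,"roll": 0,"grip": 1},
])

```text
clock: 20.38
tcp_pos: [0.5159, 0.2453, 0.215]
orientation: [-0.001, -0.021, 1.0, -0.0]
wrist_force: [0.6, 0.0, -0.5]
finger_gap: 0.0127
grip_force: 59.0
```

Request:
servo_tool([
  {"x": 0,"y": 0,"z": 5,"roll": 0,"grip": 1},
  {"x": 0,"y": 0,"z": 5,"roll": 0,"grip": 1},
  {"x": 0,"y": 0,"z": 3,"roll": 0,"grip": 1},
  {"x": 0,"y": 0,"z": 0,"roll": 0,"grip": 1},
  {"x": 0,"y": 0,"z": 0,"roll": 0,"grip": 1},
])

```text
clock: 20.8
tcp_pos: [0.5165, 0.2454, 0.2032]
orientation: [-0.0, -0.021, 1.0, -0.0]
wrist_force: [0.2, -0.1, -0.9]
finger_gap: 0.0125
grip_force: 59.0
```

Tip is through the port, free. Next, press the button.

Request:
servo_tool([
  {"x": 0,"y": 0,"z": 4,"roll": 0,"grip": 1},
  {"x": 0,"y": 0,"z": 4,"roll": 0,"grip": 1},
  {"x": 0,"y": 0,"z": 2,"roll": 0,"grip": 1},
  {"x": 0,"y": 0,"z": 0,"roll": 0,"grip": 1},
  {"x": 0,"y": 0,"z": 0,"roll": 0,"grip": 1},
], grip_force=80)

```text
clock: 21.22
tcp_pos: [0.5167, 0.2455, 0.1935]
orientation: [0.0, -0.021, 1.0, 0.0]
wrist_force: [-0.2, 0.9, 0.4]
finger_gap: 0.0119
grip_force: 77.9
```

Request:
servo_tool([
  {"x": 0,"y": 0,"z": 2,"roll": 0,"grip": 1},
  {"x": 0,"y": 0,"z": 2,"roll": 0,"grip": 1},
  {"x": 0,"y": 0,"z": 0,"roll": 0,"grip": 1},
  {"x": 0,"y": 0,"z": 0,"roll": 0,"grip": 1},
  {"x": 0,"y": 0,"z": 0,"roll": 0,"grip": 1},
])

```text
clock: 21.63
tcp_pos: [0.5168, 0.2455, 0.1898]
orientation: [0.0, -0.021, 1.0, 0.0]
wrist_force: [-0.4, -0.3, 3.1]
finger_gap: 0.0121
grip_force: 77.9
```

Request:
servo_tool([
  {"x": 0,"y": 0,"z": 1.5,"roll": 0,"grip": 1},
  {"x": 0,"y": 0,"z": 0,"roll": 0,"grip": 1},
  {"x": 0,"y": 0,"z": 0,"roll": 0,"grip": 1},
  {"x": 0,"y": 0,"z": 0,"roll": 0,"grip": 1},
])

```text
clock: 21.97
tcp_pos: [0.5168, 0.2455, 0.1882]
orientation: [0.0, -0.021, 1.0, 0.0]
wrist_force: [-1.5, 0.1, 4.6]
finger_gap: 0.0118
grip_force: 77.9
```

Request:
servo_tool([
  {"x": 0,"y": 0,"z": 1.5,"roll": 0,"grip": 1},
  {"x": 0,"y": 0,"z": 0.5,"roll": 0,"grip": 1},
  {"x": 0,"y": 0,"z": 0,"roll": 0,"grip": 1},
  {"x": 0,"y": 0,"z": 0,"roll": 0,"grip": 1},
])

```text
clock: 22.3
tcp_pos: [0.517, 0.2455, 0.1869]
orientation: [0.001, -0.021, 1.0, 0.0]
wrist_force: [-1.1, -0.7, 6.8]
finger_gap: 0.012
grip_force: 78.3
```

Request:
servo_tool([
  {"x": 0,"y": 0,"z": 0.7,"roll": 0,"grip": 1},
  {"x": 0,"y": 0,"z": 0,"roll": 0,"grip": 1},
  {"x": 0,"y": 0,"z": 0,"roll": 0,"grip": 1},
  {"x": 0,"y": 0,"z": 0,"roll": 0,"grip": 1},
  {"x": 0,"y": 0,"z": 0,"roll": 0,"grip": 1},
])

```text
clock: 22.72
tcp_pos: [0.5171, 0.2456, 0.1867]
orientation: [0.001, -0.021, 1.0, 0.0]
wrist_force: [-1.8, -1.5, 10.1]
finger_gap: 0.0122
grip_force: 78.7
```

At the stop: about 10 N, and z no longer moves. Handing in.

Request:
servo_tool([
  {"x": 0,"y": 0,"z": 0.2,"roll": 0,"grip": 1},
  {"x": 0,"y": 0,"z": 0,"roll": 0,"grip": 1},
  {"x": 0,"y": 0,"z": 0,"roll": 0,"grip": 1},
  {"x": 0,"y": 0,"z": 0,"roll": 0,"grip": 1},
  {"x": 0,"y": 0,"z": 0,"roll": 0,"grip": 1},
])

```text
clock: 23.13
tcp_pos: [0.5171, 0.2456, 0.1866]
orientation: [0.001, -0.021, 1.0, 0.0]
wrist_force: [-2.6, -0.1, 11.3]
finger_gap: 0.0119
grip_force: 78.7
```

```bash
python3 -c "
from workcell import env
s=env.get_state(); print(s['clock'],s['tcp_pos'],s['wrist_force'],s['grip_force']); print(env.hand_in())"
```

```text
23.1333 [0.517102   0.24558302 0.1866129 ] [-2.58789397 -0.1432603  11.33402332] 78.66492033004761
the job is handed in; nothing more can be done
None
```

Both cells stand home in their own carriers, and I handed the job in at 23.1 s with the gripped pin still holding the button at its stop (about 11 N); the hand-in gave no verdict.

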